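Set the shaker dial up four clicks and start it

TASK

Turn the orbital shaker's click-stop dial up, clockwise seen from above, by exactly four clicks from where it stands, pushing its orange peg round gently with a fingertip (do not pinch the peg). When the dial has settled on that click, press the green start button fully down with a fingertip and let it go. Leave the dish on the platform, the beaker and the flask where they are.

Things in the scene. Friction and masses are not known exactly. Their poses are not given: they have to be found in the camera images.
- shaker: Orbital shaker, a white case 170 (x) x 280 (y) x 55 mm high, fixed to the bench. Origin: centre of its underside, on the bench top; z up. Its deck is at z = 55 mm. On the deck in its own frame: dial axis at (0, -80) mm, green start button at (-58, 45) mm, metal platform from x = -20 to 80 and y = 6 to 134 mm with its top at z = 68 mm.
- dial_axis (a point): Point on the dial's vertical axis at the height of the dial's flat upper face (67 mm above the bench). The dial is a black disc of 88 mm diameter lying flat, with a scale ring of eight black marks, 30 degrees apart, round it on the deck. Axes as the shaker.
- peg_mid (a point): Middle of the orange finger peg on the dial: an upright round post of 12 mm diameter, its axis 34 mm from the dial axis, standing from the disc's face (67 mm above the bench) to 89 mm above the bench; this point is at 79 mm. It turns with the dial. Nothing else stands up from the disc.
- dial (a joint): Dial angle in rad, growing clockwise seen from above. Eight click stops, 30 degrees apart: 0, 0.524 ... 3.665; end stops just beyond the first and last. It starts on one of the first three. At 0 the peg is 120 degrees anticlockwise of the shaker's +x. A click takes about 3.5 N at the peg; past half-way the dial snaps on to the next stop by itself, up to 15 degrees ahead of the finger, and stays.
- start_top (a point): Centre of the top face of the green start button, a round push button of 22 mm diameter its top 76 mm above the bench, in a grey housing of 38 mm diameter that ends 67 mm above the bench; pressed straight down. It springs back; fully down takes 4 N.
- start (a joint): Travel of the start button in m: 0 up, 0.005 fully down.
- dish: Loose glass petri dish, 61 mm across and 15 mm high, on the shaker's platform. Origin: centre of its underside.
- beaker: Loose empty glass beaker, 74 x 81 x 96 mm high, on the bench to the left of the shaker. Origin: centre of its underside.
- flask: Loose glass conical flask, 71 mm across and 121 mm high, on the bench to the right. Origin: centre of its underside.

How it is judged:
By the outcome, as a careful person would: the job done as asked, in the order asked, and still so for the second after the job is handed in, with the robot touching nothing.
It also fails if it takes over 61 s, if anything falls off the work surface, if the arm or the gripper's body presses on something with over 40 N, if the wrist force passes 120 N, or if a joint passes its speed limit or range.

ROBOT

A 6-joint arm with a two-finger parallel gripper is mounted at the origin on a cart in front of the work surface, level with it; the furniture and walls round the work are solid. World frame = base frame: x ahead of the robot, y to its left, z up, the work surface at z = 0. Lengths are in m, angles in rad, forces in N, time in s.
With the tool pointing down it reaches from about 0.35 to 0.775 m from the base axis. Payload 5.5 kg.
Tool frame: the origin (TCP) lies at the very end of the fingers, on their centre line; the grasp point (between the pads) lies 19 mm behind it (grip_point_offset is the distance from the TCP to the grasp point, in m); z points along the fingers, y is the direction in which the jaws open and shut (so a half turn about z gives the same grasp; the last joint's range is limited). The gripper opens to 85 mm and grips with 20 to 120 N. Pads are 22 mm wide; open, the fingers measure 114 mm over their backs; the gripper's body (76 mm by 85 mm) begins 54 mm behind the grasp point. The pads swing forward as they close: fully open they stand 13 mm farther back than shut.
Start: joints at [-1.336, 0.313, 0.046, 1.304, 0, 1.431], TCP at [0.21, -0.535, 0.231] pointing down, gripper open.
Joint ranges: [-2.76, 2.76], [-0.86, 1.69], [-1.03, 1.26], [-2.2, 2.34], [-1.47, 1.5], [-3.14, 3.14]. Speed limits (rad/s): [2.57, 2.57, 3.14, 3.14, 3.14, 3.14].

INTERFACE

Orientations are given as a unit quaternion [w, x, y, z].
In Python, from workcell import * gives the robot as it stands.
- The arm moves only by the shell command python3 -m crank 'ROWS' [OPENING] [FORCE]. ROWS is a JSON object of lists of equal length, an entry for each row: "travel": the shift along the tool's x, y, z in units of 40 mm (1.0 is 40 mm), a list of three; "turn": the turn about the tool's z in rad. In form: {"travel": [[x, y, z], ...], "turn": [turn, ...]}. A call has 1 to 5 rows; each row is the pose to reach, as a shift and turn from the pose commanded when the call began, along the tool's axes at that moment; what a row does not reach only later rows make up. A row lasts 1/12 s, in which the tool goes at most 41.7 mm and 7.16 degrees, less where a joint would pass 70% of its speed; a pose out of reach is approached as far as the arm can. A call with a gripper value outside its range is refused whole. OPENING is the finger opening in mm, from 0 to 85.4, set as the call begins (- or left out, the last holds). The fingers move at their own pace and stop on an object; FORCE is the grip in N (left out, the last holds). Time passes only in rows, so rows that repeat a pose let the fingers close. It gives the time, the measured TCP pose, the force and the opening at its end, in the units of the state.
- get_state(): the state, without advancing time (a new reading comes with each control period).
- read_camera(name): name is "side" or "top"; returns a dict with "image" (420x560x3 uint8, red, green, blue), "K" (3x3 intrinsics, pixels), "R" (3x3) and "t" (3): a world point X has camera coordinates R X + t. Camera axes: x right, y down, z forward; pixel columns grow to the right and rows downward; lengths in m; the calibration is good to about 2 mm. A picture is of the moment at which its call begins. There is no depth.
- hand_in(): hands the job in, once; it reports no verdict.
The state is a dict: "clock": time; "joint_pos": joint angles; "qvel": joint speeds; "tau": joint torques, N m; "tcp_pos": TCP position; "orientation": TCP orientation; "wrist_force": force on the tool from outside, world axes, zero at the start; "ft_torque": the same for the moment, N m; "finger_gap": finger opening in m.
Only numpy, scipy, OpenCV 4.12 (cv2) and the standard library are available. Lean on these libraries where they do the work, as an engineer would, in place of code of your own. Each camera call takes 0.05 s, during which the arm holds its last target. There are 200 camera calls.

## Working session

There is one attempt and no reset: what is moved stays moved. The work goes in short steps, Python scripts to look and compute and a shell command to move; the robot and the scene stay as the last step left them, time stands still between calls to the robot, and variables do not carry over. Pictures are saved under pics/ and viewed, about 8 in all and at most 12, crops included, and the job is handed in when it is done.

```bash
mkdir -p pics; ls; python3 - <<'E'
from workcell import *
import cv2, numpy as np
s=get_state(); print({k:np.round(v,3) for k,v in s.items()})
for n in("side","top"):
    c=read_camera(n); cv2.imwrite(f"pics/{n}0.png",c["image"][:,:,::-1]); print(n,c["K"].tolist(),np.round(c["R"],3).tolist(),np.round(c["t"],3), np.round(-c["R"].T@c["t"],3))
E
```

```text
pics
{'clock': np.float64(0.0), 'joint_pos': array([-1.336,  0.314,  0.045,  1.304, -0.   ,  1.431]), 'qvel': array([ 0.001, -0.001, -0.001, -0.002,  0.   , -0.002]), 'tau': array([ 1.0000e-03, -4.8063e+01,  2.9853e+01,  1.9000e-02, -0.0000e+00,
        0.0000e+00]), 'tcp_pos': array([ 0.21 , -0.535,  0.23 ]), 'orientation': array([-0.001,  0.982,  0.186, -0.   ]), 'wrist_force': array([0.886, 0.254, 1.24 ]), 'ft_torque': array([0.032, 0.051, 0.046]), 'finger_gap': np.float64(0.086)}
side [[503.9388050117607, 0.0, 277.6096665665219], [0.0, 503.9388050117607, 201.1651312697293], [0.0, 0.0, 1.0]] [[-0.97, -0.243, -0.002], [-0.142, 0.572, -0.808], [0.197, -0.783, -0.59]] [0.492 0.106 1.404] [0.216 1.159 0.914]
top [[440.92525978840075, 0.0, 278.2271873811658], [0.0, 440.92525978840075, 202.874664435814], [0.0, 0.0, 1.0]] [[-0.011, -1.0, -0.019], [-0.986, 0.014, -0.168], [0.169, 0.017, -0.986]] [0.069 0.525 1.067] [0.338 0.043 1.141]
```

View pics/top0.png

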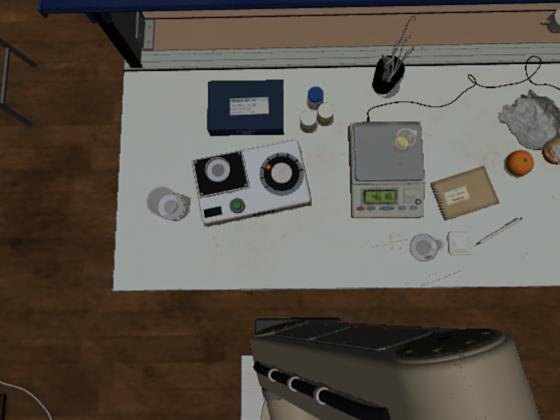

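View pics/side0.png

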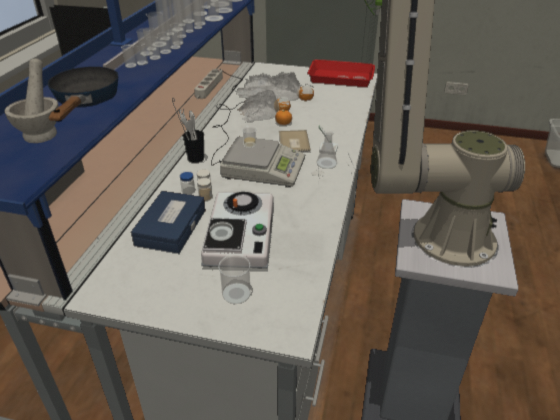

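The top view shows the shaker around (250,183): the dial is at about (282,173), the orange peg near (268,167) and the green button at (237,205). The beaker is at (170,205) and the flask at (425,246). In the side view the shaker is around (240,228), with the dial at (242,203).

```bash
cat > h.py <<'E'
from workcell import *
import cv2, numpy as np
def ray(c,uv,z):
    d=c["R"].T@np.linalg.inv(c["K"])@np.array([uv[0],uv[1],1.]); o=-c["R"].T@c["t"]
    return o+d*(z-o[2])/d[2]
def proj(c,X):
    p=c["K"]@(c["R"]@np.asarray(X,float)+c["t"]); return p[:2]/p[2]
def blobs(img,lo,hi,roi):
    x0,y0,x1,y1=roi; h=cv2.cvtColor(img[y0:y1,x0:x1].copy(),cv2.COLOR_RGB2HSV)
    m=cv2.inRange(h,lo,hi); n,_,st,ce=cv2.connectedComponentsWithStats(m)
    return sorted([(int(st[i,4]),(ce[i]+[x0,y0]).round(2).tolist()) for i in range(1,n)],reverse=True)[:3]
ROI={"top":(185,130,320,230),"side":(195,180,280,275)}
E
python3 - <<'E'
from h import *
for n in("top","side"):
    c=read_camera(n); im=c["image"]
    g=blobs(im,(45,90,50),(85,255,255),ROI[n]); o=blobs(im,(4,140,90),(20,255,255),ROI[n])
    print(n,"g",g,"o",o)
    print(ray(c,g[0][1],.076).round(4),ray(c,o[0][1],.079).round(4))
    x0,y0,x1,y1=ROI[n]
    # deck white region
    h=cv2.cvtColor(im,cv2.COLOR_RGB2HSV)
    # dial: dark blobs
    m=np.zeros(im.shape[:2],np.uint8); m[y0:y1,x0:x1]=cv2.inRange(h[y0:y1,x0:x1],(0,0,0),(180,255,75))
    k,_,st,ce=cv2.connectedComponentsWithStats(m)
    for i in range(1,k):
        if st[i,4]>60: print(st[i],ce[i].round(1),ray(c,ce[i],.067).round(3))
    s=5; cr=cv2.resize(im[y0:y1,x0:x1],None,fx=s,fy=s,interpolation=cv2.INTER_CUBIC); cv2.imwrite(f"pics/{n}1.png",cr[:,:,::-1])
E
```

```text
top g [(57, [236.21, 204.51])] o [(16, [268.0, 166.5])]
[0.5179 0.1653 0.076 ] [0.6119 0.0865 0.079 ]
[208 130  76   6 392] [244.3 132.1] [0.706 0.147 0.067]
[ 194  152   54   44 1264] [221.2 174.8] [0.595 0.204 0.067]
[260 154  43  38 752] [281.3 173.1] [0.598 0.054 0.067]
[230 199  15  14 115] [237.2 206. ] [0.516 0.164 0.067]
[205 201 106  25 296] [259.5 213.7] [0.496 0.109 0.067]
[204 207  18  11 143] [212.3 211.7] [0.502 0.225 0.067]
side g [(36, [259.0, 226.64])] o [(25, [234.64, 202.04])]
[0.5157 0.1681 0.076 ] [0.6106 0.0827 0.079 ]
[225 192  34  22 334] [242.7 202.7] [0.593 0.065 0.067]
[195 196  10  30 201] [199.1 208.6] [0.703 0.121 0.067]
[205 219  40  30 615] [226.9 235. ] [0.591 0.211 0.067]
[254 242   8  11  79] [257.8 247.1] [0.5   0.237 0.067]
```

View pics/top1.png

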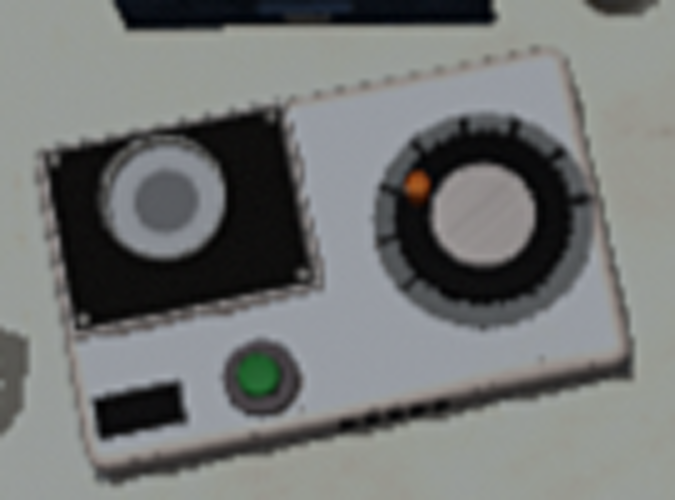

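View pics/side1.png

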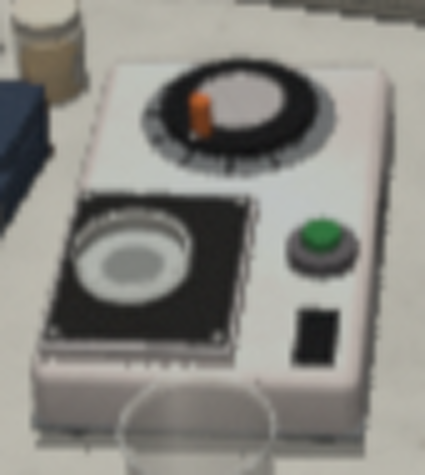

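The crops confirm it: marks at world angles of about 101, 71, 41, 11, -19, -49 and -79° with a yaw of about 11°. The peg, at zoom (417,185) around centre (484,215), stands on about 67-71°, which is stop 2. The target is therefore stop 6. Next I'll fit the pose.

```bash
cat > fit.py <<'E'
from h import *
from scipy.optimize import least_squares
A=np.deg2rad
def peg(k,z=.079): a=A(120-30*k); return [.034*np.cos(a),-.08+.034*np.sin(a),z]
c={n:read_camera(n) for n in("top","side")}
obs=[("top",[236.21,204.51],[-.058,.045,.076]),("side",[259.,226.64],[-.058,.045,.075]),
("top",[185+484/5-.5+.1,130+214/5-.4],[0,-.08,.067]),("side",[195+249/5-.4,180+105/5-.4],[0,-.08,.067]),
("top",[268.,166.5],peg(2,.085)),("side",[234.64,202.04],peg(2))]
def W(p,X): C,S=np.cos(p[2]),np.sin(p[2]); return np.array([p[0]+C*X[0]-S*X[1],p[1]+S*X[0]+C*X[1],X[2]])
f=lambda p:np.concatenate([proj(c[n],W(p,X))-u for n,u,X in obs])
r=least_squares(f,[.58,.13,.19]);p=r.x
print(p.round(4),np.degrees(p[2]),f(p).reshape(-1,2).round(2).tolist())
np.save("p.npy",p)
for n,X in[("axis",[0,-.08,.067]),("btn",[-.058,.045,.076])]: print(n,W(p,X).round(4))
for n in c:
    u=[o for m,o,_ in obs[4:] if m==n][0]; d=ray(c[n],u,.082)-W(p,[0,-.08,.082]); print(n,"peg r,ang shaker",np.hypot(*d[:2]).round(4),np.degrees(np.arctan2(d[1],d[0])-p[2]).round(1))
# check: corners of deck drawn
    im=c[n]["image"].copy()
    for X in [[.085,.14,.055],[-.085,.14,.055],[-.085,-.14,.055],[.085,-.14,.055]]+[[.05*np.cos(A(120-30*k)),-.08+.05*np.sin(A(120-30*k)),.055] for k in range(8)]:
        q=np.round(proj(c[n],W(p,X))).astype(int); im[q[1],q[0]]=[255,0,255]
    x0,y0,x1,y1=ROI[n]; cv2.imwrite(f"pics/{n}2.png",cv2.resize(im[y0:y1,x0:x1],None,fx=4,fy=4,interpolation=cv2.INTER_NEAREST)[:,:,::-1])
a=cv2.imread("pics/top2.png");b=cv2.imread("pics/side2.png");h=max(len(a),len(b))
pad=lambda i:cv2.copyMakeBorder(i,0,h-len(i),0,0,0)
m=cv2.hconcat([pad(a),pad(b)]);cv2.imwrite("pics/fit2.png",cv2.resize(m,None,fx=.9,fy=.9))
# start pose of finger
ax=W(p,[0,-.08,0])[:2]
for back in(.030,.017):
    phi=p[2]+A(60); P=ax+.034*np.array([np.cos(phi),np.sin(phi)])+back*np.array([-np.sin(phi),np.cos(phi)])
    print("tcp at",P.round(4),"x-axis angle",np.degrees(phi+np.pi/2))
s=get_state();w,x,y,z=s["orientation"];t=np.arctan2(2*(x*y+w*z),1-2*(y*y+z*z))
print("tool x now",np.degrees(t),s["clock"])
E
python3 fit.py
```

```text
[0.5827 0.1319 0.1822] 10.438361535667426 [[-0.13, 0.17], [-0.43, -0.37], [0.14, 0.82], [-1.89, -0.43], [0.4, 0.7], [0.4, 0.62]]
axis [0.5972 0.0532 0.067 ]
btn [0.5175 0.1656 0.076 ]
top peg r,ang shaker 0.036 56.7
side peg r,ang shaker 0.0354 59.8
tcp at [0.5803 0.0953] x-axis angle 160.4383615356674
tcp at [0.5926 0.0909] x-axis angle 160.4383615356674
tool x now 21.472313244958375 0.3
```

View pics/fit2.png

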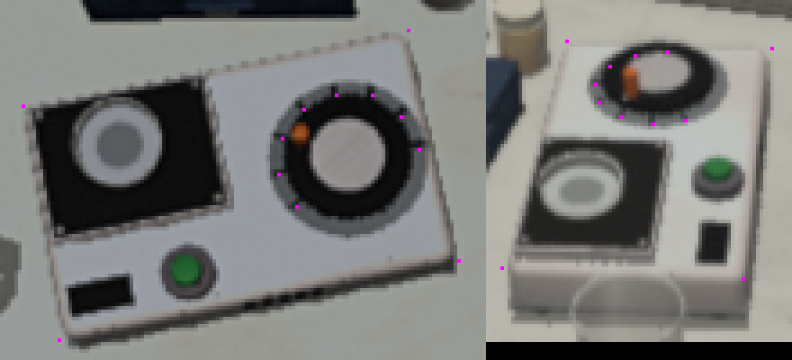

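Residuals are about 1 px and the marks line up, so the dial is on stop 2 (shaker angle about 58° against 60°) and the target is stop 6. I'll shut the fingers, turn, and transit high up.

```bash
for i in 1 2 3 4; do python3 -m crank '{"travel":[[0,0,0],[0,0,0],[0,0,0],[0,0,0],[0,0,0]],"turn":[-0.121,-0.242,-0.363,-0.484,-0.606]}' 0 20 | tail -c 400; done
for i in 1 2 3 4; do python3 -m crank '{"travel":[[-0.172,0.897,0],[-0.344,1.794,0],[-0.516,2.691,0],[-0.688,3.588,0],[-0.86,4.485,0]],"turn":[0,0,0,0,0]}' | tail -c 400; done
```

```text
clock: 0.72
tcp_pos: [0.2105, -0.5351, 0.2312]
orientation: [-0.0, 0.881, 0.474, 0.0]
wrist_force: [-0.2, 0.7, -0.2]
finger_gap: 0.0256
clock: 1.13
tcp_pos: [0.2105, -0.5351, 0.2312]
orientation: [-0.0, 0.699, 0.715, 0.0]
wrist_force: [0.6, 0.7, 0.1]
finger_gap: 0.0001
clock: 1.55
tcp_pos: [0.2105, -0.5351, 0.2313]
orientation: [-0.0, 0.454, 0.891, -0.0]
wrist_force: [0.1, 0.3, -0.2]
finger_gap: 0.0001
clock: 1.97
tcp_pos: [0.2105, -0.5351, 0.2312]
orientation: [-0.0, 0.168, 0.986, 0.0]
wrist_force: [-0.2, 0.7, 0.1]
finger_gap: -0.0001
clock: 2.38
tcp_pos: [0.3036, -0.3763, 0.2313]
orientation: [0.0, 0.171, 0.985, -0.0]
wrist_force: [-0.4, 0.2, 0.8]
finger_gap: -0.0001
clock: 2.8
tcp_pos: [0.3964, -0.2187, 0.2315]
orientation: [0.0, 0.171, 0.985, -0.0]
wrist_force: [2.0, -0.2, -0.6]
finger_gap: -0.0002
clock: 3.22
tcp_pos: [0.4892, -0.0611, 0.2315]
orientation: [0.0, 0.17, 0.985, -0.0]
wrist_force: [1.1, -0.4, 0.1]
finger_gap: -0.0001
clock: 3.63
tcp_pos: [0.5819, 0.0963, 0.2313]
orientation: [0.0, 0.17, 0.985, -0.0]
wrist_force: [1.0, -1.2, 0.6]
finger_gap: 0.0003
```

```bash
cat > st.py <<'E'
from h import *
import sys
p=np.load("p.npy");s=get_state();w,x,y,z=s["orientation"];t=np.degrees(np.arctan2(2*(x*y+w*z),1-2*(y*y+z*z)))
T=s["tcp_pos"];ax=np.array([.5972,.0532]);d=T[:2]-ax
e=np.array([[np.cos(np.radians(t)),np.sin(np.radians(t))],[np.sin(np.radians(t)),-np.cos(np.radians(t))]])
print("t",s["clock"].round(2),"tcp",T.round(4),"xang",t.round(2),"axis in tool xy mm",(-e@d*1e3).round(1),"F",s["wrist_force"].round(2),"gap",s["finger_gap"].round(4),"q",s["joint_pos"].round(2), "tilt",(1-2*(x*x+y*y)).round(4))
b=np.array([.5175,.1656])-T[:2]; print("button shift units",(e@b/.04).round(3))
E
python3 st.py
```

```text
Traceback (most recent call last):
  File "st.py", line 6, in <module>
    print("t",s["clock"].round(2),"tcp",T.round(4),"xang",t.round(2),"axis in tool xy mm",(-e@d*1e3).round(1),"F",s["wrist_force"].round(2),"gap",s["finger_gap"].round(4),"q",s["joint_pos"].round(2), "tilt",(1-2*(x*x+y*y)).round(4))
              ^^^^^^^^^^^^^^^^
AttributeError: 'float' object has no attribute 'round'
```

```bash
sed -i 's/s\["clock"\].round(2)/round(float(s["clock"]),2)/; s/s\["finger_gap"\].round(4)/round(float(s["finger_gap"]),4)/' st.py
python3 -m crank '{"travel":[[0,0,0.8],[0,0,1.6],[0,0,2.4],[0,0,3.2],[0,0,3.25]],"turn":[0,0,0,0,0]}' >/dev/null; python3 st.py
python3 - <<'E'
from h import *
ims=[]
for n in("top","side"):
    c=read_camera(n); x0,y0,x1,y1=ROI[n]; im=c["image"][y0-20:y1,x0:x1]; ims.append(cv2.resize(im,None,fx=400/im.shape[1],fy=400/im.shape[1],interpolation=cv2.INTER_CUBIC))
h=max(map(len,ims)); m=cv2.hconcat([cv2.copyMakeBorder(i,0,h-len(i),0,0,0) for i in ims]); cv2.imwrite("pics/a3.png",m[:600,:,::-1]); print(m.shape)
E
```

```text
t 4.05 tcp [0.5768 0.0945 0.095 ] xang 160.38 axis in tool xy mm [-33.1 -32.1] F [-0.68 -0.26 -1.27] gap 0.0002 q [ 0.03  0.41 -0.15  1.02 -0.    0.37] tilt -0.9999
button shift units [1.992 1.176]
(541, 800, 3)
```

View pics/a3.png

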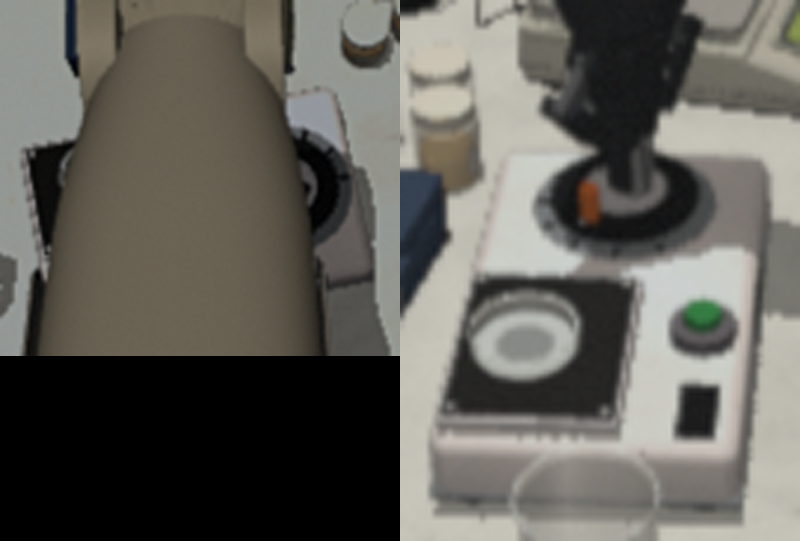

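Side view: the finger tip is at zoom (640,190), about pixel (246,200), just to the robot side of the peg at pixel (235,203). The top view is blocked by the arm. I'll check the tip's pixel against the projected TCP.

```bash
python3 - <<'E'
from h import *
c=read_camera("side"); T=get_state()["tcp_pos"]; p=np.load("p.npy")
print(proj(c,T),"peg top",proj(c,[.597+.034*np.cos(1.229),.0532+.034*np.sin(1.229),.089]))
im=c["image"]
for n in [-.011,.011]:
  for m in [-.0145,.0145]:
    t=np.radians(160.4); print(n,m,proj(c,T+[n*np.cos(t)+m*np.sin(t),n*np.sin(t)-m*np.cos(t),0]).round(1))
cv2.imwrite("pics/b4.png",cv2.resize(im[150:240,205:295],None,fx=6,fy=6,interpolation=cv2.INTER_CUBIC)[:,:,::-1])
E
```

```text
[242.91157441 199.14934734] peg top [234.92338085 199.77702485]
-0.011 -0.0145 [242.9 195.3]
-0.011 0.0145 [236.5 200.4]
0.011 -0.0145 [249.3 197.9]
0.011 0.0145 [243.  203.1]
```

View pics/b4.png

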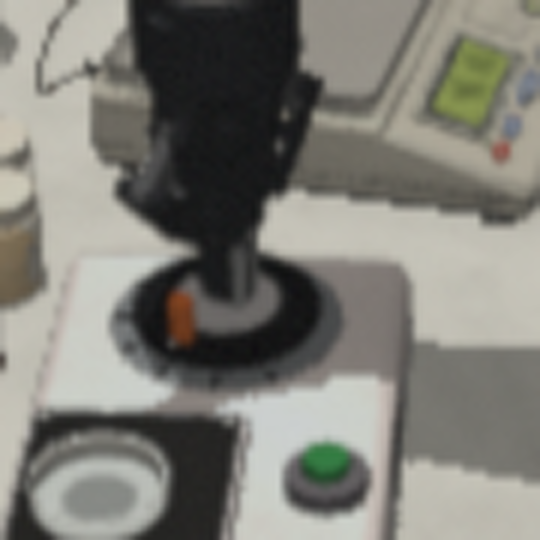

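The tip is at pixels 239–248 by about 200, as predicted (236–249, 200). I'll go down to z = 73 mm and approach the peg.

```bash
python3 -m crank '{"travel":[[0,0.047,0.14],[0,0.047,0.28],[0,0.047,0.42],[0,0.047,0.55],[0,0.047,0.55]],"turn":[0,0,0,0,0]}' >/dev/null; python3 st.py|head -1
python3 -m crank '{"travel":[[-0.08,0,0],[-0.16,0,0],[-0.24,0,0],[-0.32,0,0],[-0.36,0,0]],"turn":[0,0,0,0,0]}' >/dev/null; python3 st.py|head -1
python3 - <<'E'
from h import *
c=read_camera("side");print(blobs(c["image"],(4,140,90),(20,255,255),ROI["side"]))
E
```

```text
t 4.62 tcp [0.5813 0.0962 0.0784] xang 160.36 axis in tool xy mm [-29.4 -35.1] F [-0.17  0.26  0.04] gap -0.0001 q [ 0.03  0.43 -0.17  0.97 -0.    0.37] tilt -1.0
t 5.03 tcp [0.5956 0.0916 0.0794] xang 160.36 axis in tool xy mm [-14.4 -35.7] F [-2.36  2.33  1.67] gap 0.0003 q [ 0.02  0.45 -0.14  0.99  0.    0.36] tilt -1.0
[(6, [233.83, 204.83])]
```

Light contact of about 3 N, as expected. I'll lower slightly, then push round in 20° arcs.

```bash
python3 -m crank '{"travel":[[0,0,0.06],[0,0,0.12]],"turn":[0,0]}' >/dev/null; python3 st.py|head -1
for i in 1 2; do python3 -m crank '{"travel":[[-0.06,0.025,0],[-0.122,0.046,0],[-0.186,0.062,0],[-0.251,0.076,0],[-0.316,0.085,0]],"turn":[0.07,0.14,0.209,0.279,0.349]}' ; python3 st.py|head -1; done
python3 - <<'E'
from h import *
c=read_camera("side");print(blobs(c["image"],(4,140,90),(20,255,255),ROI["side"]))
cv2.imwrite("pics/b5.png",cv2.resize(c["image"][150:240,205:295],None,fx=6,fy=6,interpolation=cv2.INTER_CUBIC)[:,:,::-1])
for k in range(2,8):
    a=np.radians(10.44+120-30*k); print(k,proj(c,[.5972+.034*np.cos(a),.0532+.034*np.sin(a),.079]).round(1))
E
```

```text
t 5.25 tcp [0.5952 0.0913 0.0744] xang 160.36 axis in tool xy mm [-14.7 -35.2] F [-0.96  1.1   2.37] gap 0.0003 q [ 0.02  0.45 -0.14  0.97 -0.    0.36] tilt -1.0
clock: 5.67
tcp_pos: [0.6089, 0.0901, 0.0741]
orientation: [0.0, 0.341, 0.94, -0.0]
wrist_force: [0.6, -0.1, 0.0]
finger_gap: -0.0002
t 5.67 tcp [0.6089 0.0901 0.0741] xang 140.16 axis in tool xy mm [-14.6 -35.8] F [ 0.59 -0.13  0.03] gap -0.0002 q [ 0.02  0.48 -0.11  0.99 -0.    0.71] tilt -1.0
clock: 6.08
tcp_pos: [0.6199, 0.0854, 0.0741]
orientation: [-0.001, 0.499, 0.867, 0.0]
wrist_force: [-2.2, 1.1, 2.6]
finger_gap: -0.0002
t 6.08 tcp [0.6199 0.0854 0.0741] xang 120.19 axis in tool xy mm [-16.4 -35.8] F [-2.21  1.07  2.55] gap -0.0002 q [ 0.01  0.5  -0.08  1.    0.    1.05] tilt -1.0
[]
2 [235.  202.7]
3 [231.2 199.9]
4 [230.5 196.3]
5 [232.9 193. ]
6 [237.7 190.6]
7 [243.7 189.9]
```

View pics/b5.png

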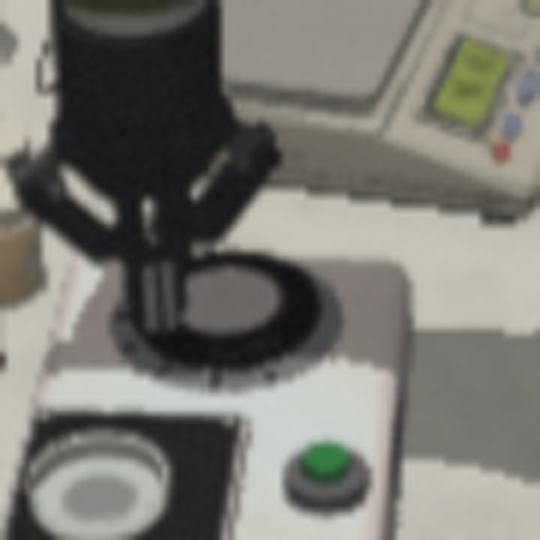

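The finger, at pixel (232,204), hides the peg behind it, as expected from this side. The tool's path and the force agree with it being in the second click (about 41° so far). I'll continue.

```bash
for i in 1 2; do python3 -m crank '{"travel":[[-0.06,0.025,0],[-0.122,0.046,0],[-0.186,0.062,0],[-0.251,0.076,0],[-0.316,0.085,0]],"turn":[0.07,0.14,0.209,0.279,0.349]}' >/dev/null ; python3 st.py|head -1; done
python3 - <<'E'
from h import *
c=read_camera("side");print(blobs(c["image"],(4,120,60),(20,255,255),ROI["side"]))
E
```

```text
t 6.55 tcp [0.6302 0.0754 0.0742] xang 100.26 axis in tool xy mm [-16.  -36.4] F [-0.98  2.14  0.9 ] gap 0.0002 q [-0.01  0.51 -0.05  1.01 -0.    1.38] tilt -1.0
t 6.97 tcp [0.6359 0.0637 0.0743] xang 80.28 axis in tool xy mm [-16.9 -36.3] F [ 0.03  0.42 -0.55] gap -0.0004 q [-0.03  0.52 -0.04  1.01 -0.    1.72] tilt -1.0
[(10, [233.0, 195.1])]
```

```bash
python3 -m crank '{"travel":[[-0.06,0.025,0],[-0.122,0.046,0],[-0.186,0.062,0],[-0.251,0.076,0],[-0.316,0.085,0]],"turn":[0.07,0.14,0.209,0.279,0.349]}' >/dev/null ; python3 st.py|head -1
cat > o.py <<'E'
from h import *
c=read_camera("side");print(blobs(c["image"],(3,120,50),(20,255,255),ROI["side"]))
E
python3 o.py
python3 -m crank '{"travel":[[-0.03,0.013,0],[-0.06,0.025,0],[-0.09,0.037,0],[-0.09,0.037,0]],"turn":[0.035,0.07,0.105,0.105]}' >/dev/null ; python3 st.py|head -1; python3 o.py
```

```text
t 7.43 tcp [0.6373 0.0513 0.0743] xang 60.36 axis in tool xy mm [-18.2 -35.8] F [ 1.68  3.91 -0.7 ] gap 0.0002 q [-0.05  0.52 -0.04  1.01  0.    2.04] tilt -1.0
[(20, [233.9, 193.15])]
t 7.82 tcp [0.6365 0.0468 0.0743] xang 54.49 axis in tool xy mm [-17.6 -35.8] F [ 1.21  0.18 -0.8 ] gap 0.0001 q [-0.05  0.52 -0.04  1.01 -0.    2.14] tilt -1.0
[(20, [234.65, 192.55])]
```

```bash
python3 -m crank '{"travel":[[-0.02,0.008,0],[-0.045,0.018,0],[-0.045,0.018,0],[-0.045,0.018,0]],"turn":[0.026,0.052,0.052,0.052]}' >/dev/null ; python3 st.py|head -1; python3 o.py
python3 - <<'E'
from h import *
c=read_camera("side")
cv2.imwrite("pics/b6.png",cv2.resize(c["image"][170:230,210:270],None,fx=9,fy=9,interpolation=cv2.INTER_CUBIC)[:,:,::-1])
E
```

```text
t 8.2 tcp [0.6355 0.0449 0.0744] xang 51.41 axis in tool xy mm [-17.4 -35.1] F [-0.19  0.52 -0.38] gap 0.0001 q [-0.06  0.51 -0.04  1.01 -0.    2.19] tilt -1.0
[(22, [237.23, 191.27])]
```

View pics/b6.png

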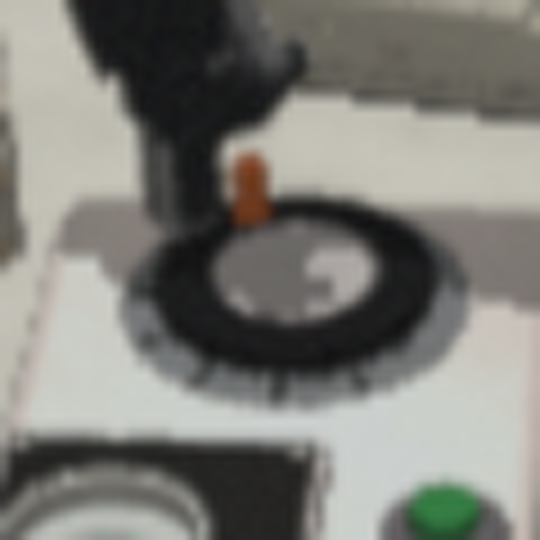

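It snapped on: the peg is clear of the finger at zoom (250,188), pixel (237.2,191.3), against a predicted (237.7,190.6) for stop 6. I'll retreat, rise, and work out the move to the button.

```bash
python3 -m crank '{"travel":[[0.15,0,0],[0.3,0,0],[0.3,0,-0.6],[0.3,0,-1.3],[0.3,0,-1.6]],"turn":[0,0,0,0,0]}' >/dev/null
python3 -m crank '{"travel":[[0,0,0],[0,0,0]],"turn":[0,0]}' >/dev/null; python3 st.py; python3 o.py
```

```text
t 8.88 tcp [0.6441 0.0549 0.1391] xang 51.42 axis in tool xy mm [-30.6 -35.6] F [ 0.29 -0.76 -0.14] gap -0.0001 q [-0.04  0.49  0.08  1.16 -0.    2.21] tilt -1.0
button shift units [ 0.189 -4.199]
[(20, [237.35, 191.35])]
```

```bash
for i in 1 2; do python3 -m crank '{"travel":[[0.024,-0.525,0],[0.048,-1.05,0],[0.071,-1.575,0],[0.095,-2.1,0],[0.095,-2.1,0]],"turn":[0,0,0,0,0]}' >/dev/null;done
python3 -m crank '{"travel":[[0,0,0.4],[0,0,0.8],[0,0,1.2],[0,0,1.4],[0,0,1.4]],"turn":[0,0,0,0,0]}' >/dev/null
python3 -m crank '{"travel":[[0,0,0],[0,0,0]],"turn":[0,0]}' >/dev/null; python3 st.py; python3 o.py
python3 - <<'E'
from h import *
c=read_camera("side")
cv2.imwrite("pics/b7.png",cv2.resize(c["image"][175:265,205:295],None,fx=6,fy=6,interpolation=cv2.INTER_CUBIC)[:,:,::-1])
E
```

```text
t 10.35 tcp [0.5173 0.1652 0.0829] xang 51.37 axis in tool xy mm [-37.6 132.3] F [-0.35 -1.39 -0.05] gap -0.0001 q [ 0.16  0.34 -0.29  0.94 -0.    2.41] tilt -1.0
button shift units [ 0.012 -0.002]
[(24, [237.25, 190.79])]
```

View pics/b7.png

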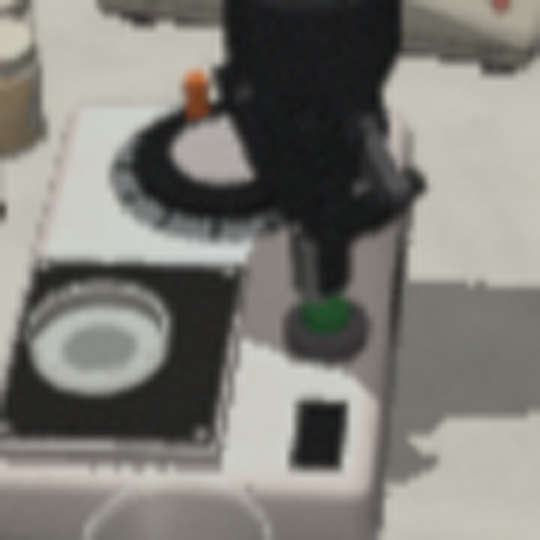

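The finger is centred above the button, at zoom (325,295), and the peg is still on stop 6. I'll press in steps.

```bash
python3 -m crank '{"travel":[[0,0,0.08],[0,0,0.16],[0,0,0.22],[0,0,0.27],[0,0,0.3]],"turn":[0,0,0,0,0]}' >/dev/null; python3 st.py|head -1
python3 -m crank '{"travel":[[0,0,0.02],[0,0,0.03],[0,0,0.03],[0,0,0.03]],"turn":[0,0,0,0]}' >/dev/null; python3 st.py|head -1
```

```text
t 10.87 tcp [0.5172 0.1653 0.0709] xang 51.38 axis in tool xy mm [-37.7 132.5] F [-2.   -0.   13.52] gap 0.0001 q [ 0.16  0.35 -0.31  0.91 -0.    2.41] tilt -1.0
t 11.2 tcp [0.5172 0.1653 0.0709] xang 51.38 axis in tool xy mm [-37.7 132.5] F [-2.55 -1.08 11.5 ] gap -0.0001 q [ 0.16  0.35 -0.31  0.91 -0.    2.41] tilt -1.0
```

The button is bottomed: z = 70.9 mm, 12 N, and no further travel. I'll release, rise and swing aside for a final look.

```bash
python3 -m crank '{"travel":[[0,0,-0.2],[0,0,-0.5],[0,0,-1.3],[0,0,-2.2],[0,0,-3.1]],"turn":[0,0,0,0,0]}' >/dev/null
python3 -m crank '{"travel":[[0,0,-0.3],[0,0,-0.6],[0,0,-0.6]],"turn":[0,0,0]}'|head -2
for i in 1 2 3; do python3 -m crank '{"travel":[[-0.7,0.34,0],[-1.4,0.68,0],[-2.1,1.02,0],[-2.8,1.36,0],[-3.4,1.67,0]],"turn":[0,0,0,0,0]}' >/dev/null;done
python3 -m crank '{"travel":[[0,0,0],[0,0,0]],"turn":[0,0]}' >/dev/null; python3 st.py; python3 o.py
python3 - <<'E'
from h import *
ims=[]
p=np.load("p.npy")
for n in("top","side"):
    c=read_camera(n); x0,y0,x1,y1=(150,130,320,230) if n=="top" else (195,180,280,310)
    print(n,blobs(c["image"],(4,140,90),(20,255,255),ROI[n])[:1],blobs(c["image"],(45,90,50),(85,255,255),ROI[n])[:1])
    o=blobs(c["image"],(4,140,90),(20,255,255),ROI[n])[0][1]; d=ray(c,o,.082)[:2]-[.5972,.0532]; print("r,shaker ang",np.hypot(*d).round(4),np.degrees(np.arctan2(d[1],d[0])-p[2]).round(1))
    im=c["image"][y0:y1,x0:x1]; ims.append(cv2.resize(im,None,fx=390/im.shape[1],fy=390/im.shape[1],interpolation=cv2.INTER_CUBIC))
h=max(map(len,ims)); m=cv2.hconcat([cv2.copyMakeBorder(i,0,h-len(i),0,0,0) for i in ims])[:600]; cv2.imwrite("pics/z8.png",m[:,:,::-1])
E
```

```text
clock: 11.87
tcp_pos: [0.5179, 0.1656, 0.2201]
t 13.28 tcp [ 0.4176 -0.2793  0.2159] xang 51.21 axis in tool xy mm [371.7 -68.3] F [0.01 0.51 0.56] gap 0.0003 q [-0.75  0.18 -0.17  1.23  0.    1.5 ] tilt -1.0
button shift units [10.234 -5.021]
[(24, [237.25, 190.79])]
top [(16, [291.5, 161.5])] [(57, [236.21, 204.51])]
r,shaker ang 0.036 -54.7
side [(16, [237.56, 191.12])] [(36, [259.0, 226.64])]
r,shaker ang 0.028 -54.1
```

View pics/z8.png

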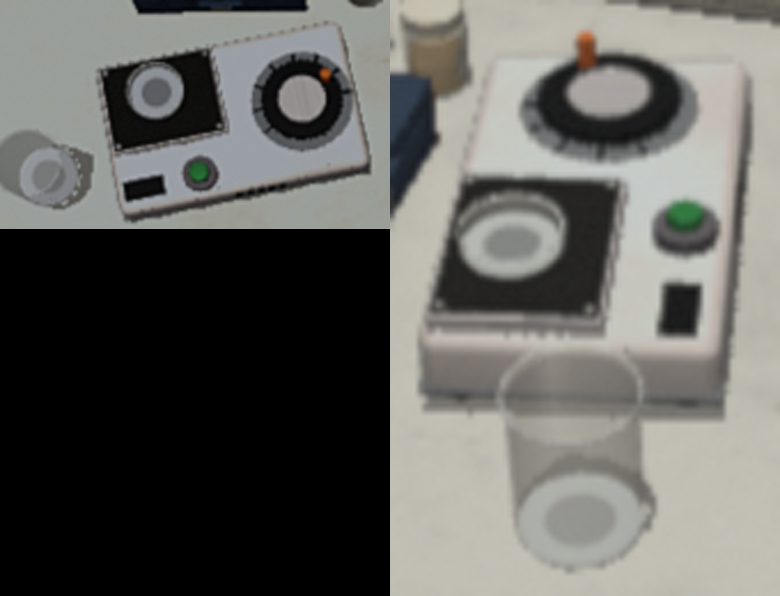

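The top view shows the peg at zoom (326,74), pixel (291.5,161.5), about -55° in the shaker frame. The nearest stop is 6 at -60°; the next one back is 30° away. The button is back at its original pixel (236.2,204.5), and the dish and beaker are where they were.

```bash
python3 -c "
from workcell import *
print(hand_in())"
```

```text
the job is handed in; nothing more can be done
None
```

The dial is up four clicks, from stop 2 to stop 6. I then pressed the green button fully down and let it go, and handed the job in at about 13.5 s of the 61 s.

- **Dial:** I pushed the peg clockwise with the shut fingertips in small arcs, at about 4 N. After the last click it snapped ahead, clear of the finger. In the final pictures it measures about -55° in the shaker frame in both views, against -60° for stop 6. That is about 5° off, which I put down to picture error, since the next stop is 30° away. The side view also put the peg at 28 mm from the dial axis instead of 34 mm. The peg's side-view pixel is within about 0.5 px of the one predicted for stop 6.
- **Button:** it bottomed at z = 70.9 mm with about 12 N and no further travel. Afterwards it was back at exactly its original pixel in both views.
- **Loose items:** the dish and beaker look unmoved in the final crops. The flask was outside those crops, so I did not check it again. The arm passed over that area at about z = 0.22 to 0.23 m, well above the flask's 0.121 m. The wrist readings I took on those moves showed no contact.

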